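# Clamp a tag blank under a ratchet hold-down

### The job

Get the tag blank ready for stamping: draw the toothed rail up, tooth by tooth, until its arm just comes up against the orange rubber stop, without straining the stop, and let the pawl hold it there. Then slide the wooden carriage into the stand's channel until it is fully home against both end-stop posts, pushing gently. Last, press the red pad to lift the pawl, let the rail sink until its rubber pad rests on the tag, and let go of everything, leaving the other things on the table alone.

Things in the scene. Friction and masses are not known exactly. Their poses are not given: they have to be found in the camera images.
- stand: Teal stand fixed to the table. Origin on the table under the rail; Z up. X, Y below are in this frame, mm. Channel along X on the table, mouth at -X: side bars, inner faces Y +-33, 14 high, X -125 to 75, flared out to X -153. Two steel end-stop posts, 36 high, Y +-19 to 31, faces at X -18. Head (slotted box): X -16 to 32, Y +-20, z 110 to 160; bracket with stop screw X -40 to -15, z 110 to 120
- rail: Vertical steel rail, 0.45 kg, slides in Z through the head. Teeth 15 apart click up past the pawl (each takes up to 9 N on top of the weight); let go, it settles back up to 15 onto a tooth. Oil-damped (200 N per m/s): pawl off, it sinks by itself at 20 mm/s. Flat arm from it to X -60 (18 wide, 8 thick) carries the pad. Origin: stand's X, Y; its z = lift above the lowest place (pad at z 14). Starts on a low tooth
- rail_grip (a point): Middle of the black grip block on top of the rail: 30 (X) x 18 (Y) x 28 high, with a 34 x 26 cap, 6 thick, whose underside is 14 above this point. Grasp across Y. At least 34 above the head's top
- rail_pad (a point): Centre of the underside of the round rubber hold-down pad (diameter 20) at X -48, Y 0. The flat top of its arm is 14 above this point
- pawl: Sprung pawl, a bell-crank lever in the head; origin on its hinge (along Y, at X 18, z 119). Its nose stands up into the rail's teeth; its tail runs level to +X and ends in a red pad. Pressing the tail down lifts the nose out of the teeth; it springs back
- pawl_pad (a point): Middle of the top of the red thumb pad, 24 (X) x 22 (Y), at X 90, z 123 at rest. Pressed straight down, the nose clears the teeth when it is about 16 down; hard stop about 28 down. Takes 1 to 3 N, a few N more to break away under load
- stop: Height stop, fixed at X -28, Y 0: a brass-headed upright screw through the bracket; origin: centre of the underside of the head (diameter 22), 132 to 136 above the table. On its lower end sits an orange rubber tip (diameter 16), screwed in to another depth each time: its underside is 44 to 56 below the origin, to be felt or seen. The arm's top comes up against it; it gives 1 mm per 20 N
- carriage: Loose wooden carriage 120 (X) x 60 (Y) x 12 in front of the channel's mouth, 0.45 to 0.8 kg, slides on the table. Origin under its centre; +X is the leading end. A steel bench block covers the leading half, 60 x 60, up to z 42; a brass tag blank is fixed on it, top at z 44, carriage X 8 to 52, Y +-16
- carriage_grip (a point): Grip point, z 52, on the carriage's upright wooden post: 16 x 16, z 12 to 72, at carriage X -45, Y 0. Grasp across the carriage's Y
- carriage_nose (a point): Centre of the carriage's leading edge at table height (carriage X 60). With the carriage home it is at stand X -18, Y within 3 of 0
- tape: Bystander, leave alone (up to 15 mm of movement is tolerated): roll of masking tape (ring, 90 outside, 25 high). Origin under its centre
- hammer: Bystander, leave alone (up to 15 mm of movement is tolerated): small hammer, lying. Origin under its centre
- stamps_green: Bystander, leave alone (up to 15 mm of movement is tolerated): green open stamp tray 90 x 170, about 68 high. Origin under its centre
- stamps_purple: Bystander, leave alone (up to 15 mm of movement is tolerated): purple stamp case with clear lid 90 x 170 x 79. Origin under its centre
- stamps_blue: Bystander, leave alone (up to 15 mm of movement is tolerated): blue stamp case with clear lid 90 x 170 x 79. Origin under its centre
- punch: Bystander, leave alone (up to 15 mm of movement is tolerated): single steel punch 65 x 12 x 12, lying. Origin under its centre
- marker: Bystander, leave alone (up to 15 mm of movement is tolerated): black marker pen, 12 thick, 130 long, lying. Origin under its centre
- bookmark: Bystander, leave alone (up to 15 mm of movement is tolerated): aluminium bookmark 120 x 35 x 4, flat on the table. Origin under its centre
Mind the look-alikes: they are no part of the job. What is shaped like the carriage but pink is not meant.

How it is judged:
By the outcome, as a careful person would: the job done as asked, in the order asked, and still so for the second after the job is handed in, with the robot touching nothing.
It also fails if it takes over 64 s, if anything falls off the work surface, if the arm or the gripper's body presses on something with over 40 N, if the wrist force passes 120 N, or if a joint passes its speed limit or range.

### The arm

A 7-joint arm with a two-finger parallel gripper is mounted at the origin on the work surface. World frame = base frame: x ahead of the robot, y to its left, z up, the work surface at z = 0. Lengths are in m, angles in rad, forces in N, time in s.
With the tool pointing down it reaches from about 0.425 to 0.975 m from the base axis. Payload 16.7 kg.
Tool frame: the origin (TCP) lies between the finger pads; the fingertips stand 14 mm ahead of it and the grasp point (between the pads) lies 5 mm behind it; x points along the fingers, y is the direction in which the jaws open and shut, and the axes are right-handed (so a half turn about x gives the same grasp; the last joint's range is limited). The gripper opens to 85 mm and grips with 20 to 120 N. Pads are 22 mm wide; open, the fingers measure 114 mm over their backs; the gripper's body (76 mm by 85 mm) begins 54 mm behind the grasp point. The pads swing forward as they close: fully open they stand 13 mm farther back than shut.
Start: joints at [0.961, 0.426, 0.074, 1.606, -0.034, 1.111, -0.067], TCP at [0.3, -0.605, 0.245] pointing down, gripper open.
Joint ranges: [-2.85, 2.85], [-0.5, 2.14], [-1.23, 1.37], [0.21, 2.46], [-1.02, 4.16], [0.16, 2.05], [-2.73, 2.73]. Speed limits (rad/s): [1.89, 1.89, 2.39, 2.39, 3.01, 3.01, 3.01].

### API

Orientations are given as a rotation vector (axis times angle).
In Python, from cell import ctrl gives the robot as it stands.
- The arm moves only by the shell command python3 -m creep 'ROWS' [FORCE]. ROWS is JSON, a list of rows, each a list of 5 numbers: the shift along the tool's x, y, z in cm, then the turn about the tool's x in degrees, then the finger opening in cm, from 0 to 8.54. In form: [[x, y, z, turn, grip], ...]. A call has 1 to 5 rows; each row shifts and turns the commanded pose from where the row before left it, along the tool's axes as they then stand; what a row does not reach is not made up. A row lasts 1/8 s, in which the tool goes at most 62.5 mm and 10.7 degrees, less where a joint would pass 70% of its speed; a pose out of reach is approached as far as the arm can. A call is refused whole if a number of a shift passes 6.25 or a number of a turn 10.7, either way. A call with a gripper value outside its range is refused whole. The fingers move at their own pace and stop on an object; FORCE is the grip in N (left out, the last holds). Time passes only in rows, so rows that do not move let the fingers close. It gives the time, the measured TCP pose, the force and the opening at its end, in the units of the state.
- ctrl.observe(): the state, without advancing time (a new reading comes with each control period).
- ctrl.snapshot(name): name is "scene" or "top" or "wrist"; returns a dict with "frame" (384x512x3 uint8, blue, green, red), "mtx" (3x3 intrinsics, pixels), "rvec" (rotation vector, rad) and "tvec" (3), from world to camera coordinates, as OpenCV has them. Camera axes: x right, y down, z forward; pixel columns grow to the right and rows downward; lengths in m; the calibration is good to about 2 mm. A picture is of the moment at which its call begins. There is no depth.
- ctrl.sign_off(): hands the job in, once; it reports no verdict.
The state is a dict: "t": time; "joints": joint angles; "joint_velocities": joint speeds; "joint_efforts": joint torques, N m; "eef_pos": TCP position; "ee_rot": TCP orientation; "ft_force": force on the tool from outside, world axes, zero at the start; "moment": the same for the moment, N m; "opening": opening from 0.0 (shut) to 1.0 (fully open).
Only numpy, scipy, OpenCV 4.12 (cv2) and the standard library are available. Lean on these libraries where they do the work, as an engineer would, in place of code of your own. Each camera call takes 0.05 s, during which the arm holds its last target. There are 200 camera calls.

## Working session

There is one attempt and no reset: what is moved stays moved. The work goes in short steps, Python scripts to look and compute and a shell command to move; the robot and the scene stay as the last step left them, time stands still between calls to the robot, and variables do not carry over. Pictures are saved under pics/ and viewed, about 8 in all and at most 12, crops included, and the job is handed in when it is done.

```bash
ls; mkdir -p pics; cat > h.py <<'E'
import numpy as np, cv2
from cell import ctrl
from scipy.spatial.transform import Rotation as R
def snap(n,f=None):
    s=ctrl.snapshot(n)
    if f: cv2.imwrite('pics/'+f+'.png',s['frame'])
    return s
def ray(s,u,v):
    M,_=cv2.Rodrigues(np.array(s['rvec'],float)); t=np.array(s['tvec'],float).ravel()
    p=cv2.undistortPoints(np.array([[[u,v]]],float),np.array(s['mtx'],float),None)[0,0]
    d=M.T@np.array([p[0],p[1],1]); return -M.T@t,d/np.linalg.norm(d)
def onz(s,u,v,z):
    c,d=ray(s,u,v); return c+d*(z-c[2])/d[2]
def tri(s1,p1,s2,p2):
    c1,d1=ray(s1,*p1);c2,d2=ray(s2,*p2)
    a=np.linalg.lstsq(np.c_[d1,-d2],c2-c1,rcond=None)[0]
    q1=c1+a[0]*d1;q2=c2+a[1]*d2
    return (q1+q2)/2,np.linalg.norm(q1-q2)
def proj(s,P):
    return cv2.projectPoints(np.array(P,float).reshape(-1,3),np.array(s['rvec'],float),np.array(s['tvec'],float),np.array(s['mtx'],float),None)[0].reshape(-1,2)
E
python3 - <<'E'
from h import *
import pickle
a=snap('scene','scene1');b=snap('top','top1')
pickle.dump((a,b),open('s1.pkl','wb'))
o=ctrl.observe();print(o)
for s in(a,b):print(ray(s,256,192))
print(R.from_rotvec(o['ee_rot']).as_matrix())
E
```

```text
pics
{'t': 0.1, 'joints': array([ 0.96047895,  0.42666416,  0.07386012,  1.60653626, -0.03407547,
        1.11080246, -0.06714286]), 'joint_velocities': array([ 5.67547098e-04,  1.67125009e-04,  7.57360520e-05, -1.25072894e-03,
       -9.77232188e-04,  8.77948234e-04, -5.26973491e-04]), 'joint_efforts': array([ 9.16309305e-03, -9.51525378e+01,  3.77256632e+00, -4.64406824e+01,
        1.99247216e-02,  6.43513500e-03, -4.84119454e-06]), 'eef_pos': array([ 0.29997162, -0.60429378,  0.24468735]), 'ee_rot': array([ 1.96530548,  0.46212668, -1.96604072]), 'ft_force': array([ 1.15145772,  0.59437411, -0.05434345]), 'moment': array([ 0.01841796, -0.00536502, -0.02753536]), 'opening': 0.9976720899774724}
(array([ 0.96002507, -0.20253757,  0.86053701]), array([-0.47852109,  0.2662661 , -0.8367317 ]))
(array([0.38222771, 0.01005398, 1.23174217]), array([ 0.14120195,  0.01577654, -0.9898551 ]))
[[-6.03879216e-04  4.44617449e-01 -8.95720358e-01]
 [ 9.79954298e-04 -8.95719828e-01 -4.44617846e-01]
 [-9.99999338e-01 -1.14626049e-03  1.05201808e-04]]
```

View pics/scene1.png

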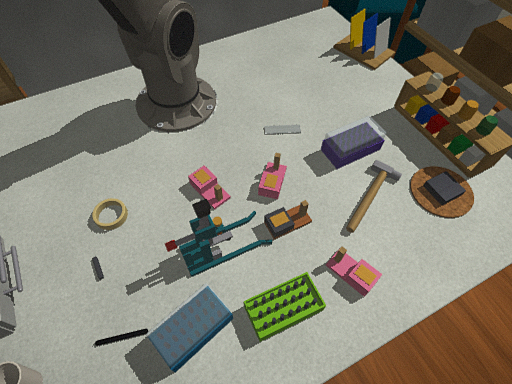

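View pics/top1.png

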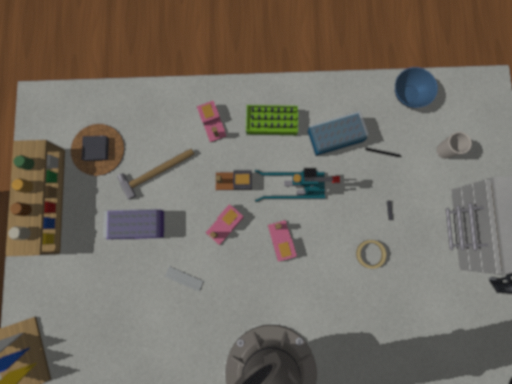

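Scene: teal stand at about (210,240), mouth towards (265,225). Carriage-shaped things in the scene view are pink at (208,187), (270,178) and (357,272), and wood at (288,220). The wooden one, at the channel mouth, fits the description, so I'll confirm it in an enlarged crop.

```bash
python3 - <<'E'
from h import *
import pickle
a,b=pickle.load(open('s1.pkl','rb'))
A=cv2.resize(a['frame'][185:285,155:320],None,fx=4.8,fy=4.8,interpolation=cv2.INTER_CUBIC)[:,:792]
B=cv2.resize(b['frame'][155:210,205:365],None,fx=4.95,fy=4.95,interpolation=cv2.INTER_CUBIC)
cv2.imwrite('pics/cropA.png',A[:,:792]); cv2.imwrite('pics/cropB.png',B)
E
```

```text
(no output)
```

View pics/cropA.png

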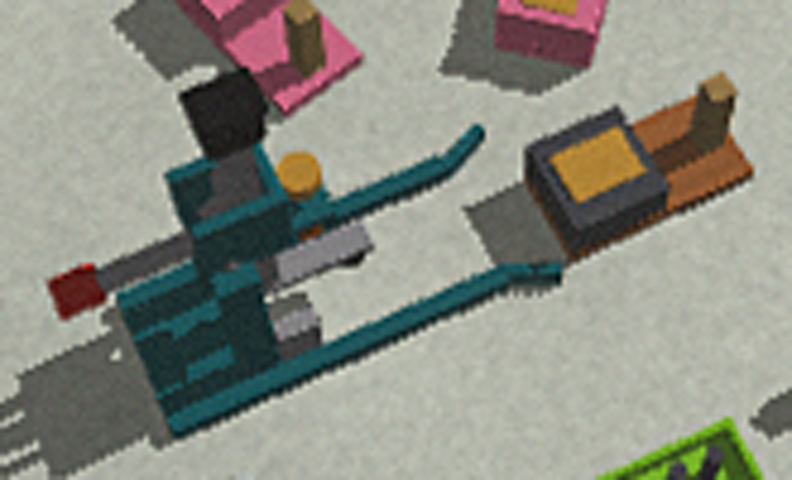

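View pics/cropB.png

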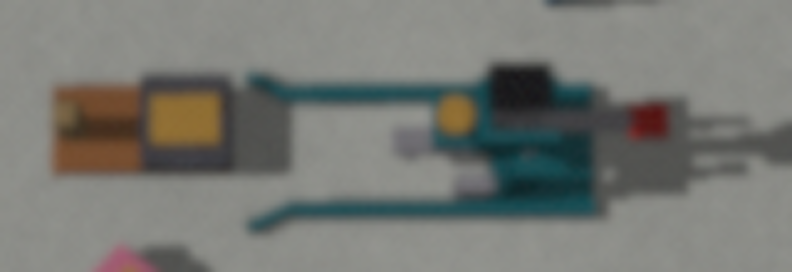

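The crops show the wooden carriage with a grey bench block, brass tag and post lying left of the mouth. The rail has a black cap, and the brass screw head and red pad are visible. Next I measure by colour in both views.

```bash
python3 - <<'E'
from h import *
import pickle
a,b=pickle.load(open('s1.pkl','rb'))
def blobs(s,roi,lo,hi,nm,vmax=1):
    x0,y0,x1,y1=roi; im=s['frame'][y0:y1,x0:x1]; h=cv2.cvtColor(im,cv2.COLOR_BGR2HSV)
    m=cv2.inRange(h,np.array(lo),np.array(hi)); n,l,st,c=cv2.connectedComponentsWithStats(m)
    out=[]
    for i in range(1,n):
        if st[i,4]>=12: out.append((c[i][0]+x0,c[i][1]+y0,int(st[i,4]),[int(v) for v in st[i,:4]+np.array([x0,y0,0,0])]))
    print(nm,[(round(o[0],1),round(o[1],1))+o[2:] for o in out]); return out
RA=(155,185,320,285);RB=(205,150,365,212)
for s,r,n in((a,RA,'A'),(b,RB,'B')):
    blobs(s,r,(0,150,40),(4,255,200),n+'red')
    blobs(s,r,(14,150,100),(24,255,255),n+'brass')
    blobs(s,r,(8,120,60),(13,255,255),n+'wood')
    blobs(s,r,(0,0,0),(179,120,38),n+'black')
    blobs(s,r,(85,120,30),(100,255,255),n+'teal')
E
```

```text
Ared [(np.float64(170.5), np.float64(245.2), 72, [166, 240, 11, 11])]
Abrass [(np.float64(270.2), np.float64(185.6), 21, [264, 185, 11, 3]), (np.float64(279.2), np.float64(219.0), 166, [270, 212, 19, 15]), (np.float64(217.0), np.float64(220.6), 61, [213, 217, 9, 8])]
Awood [(np.float64(298.3), np.float64(217.1), 230, [287, 205, 25, 25])]
Ablack [(np.float64(202.1), np.float64(208.2), 187, [193, 199, 18, 19])]
Ateal [(np.float64(224.4), np.float64(224.7), 274, [193, 211, 63, 25]), (np.float64(194.5), np.float64(220.1), 29, [190, 218, 10, 6]), (np.float64(211.0), np.float64(254.8), 742, [180, 234, 92, 42]), (np.float64(213.5), np.float64(234.8), 12, [211, 233, 6, 5]), (np.float64(208.8), np.float64(248.4), 12, [207, 246, 4, 7])]
Bred [(np.float64(335.8), np.float64(179.1), 27, [333, 177, 6, 5])]
Bbrass [(np.float64(241.8), np.float64(178.5), 95, [236, 175, 13, 8]), (np.float64(296.9), np.float64(177.8), 21, [295, 176, 5, 5])]
Bwood [(np.float64(225.5), np.float64(181.0), 201, [217, 173, 16, 16])]
Bblack [(np.float64(309.8), np.float64(172.7), 81, [305, 169, 11, 8])]
Bteal [(np.float64(275.9), np.float64(173.4), 57, [259, 172, 35, 3]), (np.float64(309.3), np.float64(189.5), 382, [265, 172, 60, 26]), (np.float64(319.5), np.float64(173.9), 22, [316, 173, 8, 3])]
```

```bash
python3 - <<'E'
from h import *
import pickle
a,b=pickle.load(open('s1.pkl','rb'))
np.set_printoptions(precision=4,suppress=True)
print('red A,B z123',onz(a,170.5,245.2,.120),onz(b,335.8,179.1,.120),tri(a,(170.5,245.2),b,(335.8,179.1)))
print('brass head',tri(a,(217,220.6),b,(296.9,177.8)),onz(a,217,220.6,.139),onz(b,296.9,177.8,.139))
print('tag',onz(a,279.2,219,.044),onz(b,241.8,178.5,.044))
print('black', tri(a,(202.1,206),b,(309.8,172.7)))
f=lambda u,v:(205+u/4.95-.5,155+v/4.95-.5)
for n,u,v in(('upbar L',290,94),('upbar R',430,92),('lowbar L',290,209),('lowbar R',590,209),('upflare',250,80),('lowflare',250,226)):
    print(n,onz(b,*f(u,v),.014))
g=lambda u,v:(155+u/4.8-.5,185+v/4.8-.5)
for n,u,v in(('bar1L',330,215),('bar1R',447,165),('flare1',482,130),('bar2L',180,420),('bar2R',510,268),('flare2',560,268)):
    print(n,onz(a,*g(u,v),.014))
# post top
print('post',tri(a,g(717,84),b,f(70,112)))
# carriage corners (z12) back left/right
for n,u,v in(('back up',53,88),('back low',53,172)): print(n,onz(b,*f(u,v),.012))
for n,u,v in(('blk',617,108),('blk',527,150),('blk',575,222),('blk',668,182)): print(n,onz(a,*g(u,v),.042))
print('arm tip top', onz(a,*g(322,244),.03))
E
```

```text
red A,B z123 [ 0.5748 -0.2112  0.12  ] [ 0.5723 -0.2109  0.12  ] (array([ 0.5729, -0.2114,  0.1165]), np.float64(0.0002999869116119373))
brass head (array([ 0.5764, -0.0929,  0.1404]), np.float64(0.0012942564031127777)) [ 0.5759 -0.0921  0.139 ] [ 0.5765 -0.0936  0.139 ]
tag [0.5979 0.0717 0.044 ] [0.5966 0.0731 0.044 ]
black (array([ 0.5745, -0.1198,  0.225 ]), np.float64(0.0024054455973005267))
upbar L [0.6165 0.0045 0.014 ]
upbar R [ 0.6149 -0.0881  0.014 ]
lowbar L [0.5397 0.0069 0.014 ]
lowbar R [ 0.5337 -0.1894  0.014 ]
upflare [0.6268 0.0308 0.014 ]
lowflare [0.5293 0.0334 0.014 ]
bar1L [ 0.5416 -0.069   0.014 ]
bar1R [0.5437 0.0045 0.014 ]
flare1 [0.5325 0.0333 0.014 ]
bar2L [ 0.6144 -0.1902  0.014 ]
bar2R [0.6178 0.0057 0.014 ]
flare2 [0.6307 0.0303 0.014 ]
post (array([0.5977, 0.144 , 0.076 ]), np.float64(0.0013311200307079478))
back up [0.6259 0.1619 0.012 ]
back low [0.5694 0.1626 0.012 ]
blk [0.5695 0.1005 0.042 ]
blk [0.5697 0.0418 0.042 ]
blk [0.6214 0.0434 0.042 ]
blk [0.6238 0.1014 0.042 ]
arm tip top [ 0.5637 -0.083   0.03  ]
```

Stand: origin ≈ (0.5757, -0.121), its X ≈ (-0.022, -1.0). The red pad-to-brass distance is 118 mm, as it should be. Carriage: origin ≈ (0.598, 0.102), post at (0.598, 0.147). I turn the tool so its y lies along stand Y, and rise.

```bash
python3 -m creep '[[-2,0,0,-10.4,8.5],[-2,0,0,-10.4,8.5],[-2,0,0,-10.4,8.5],[0,0,0,-10.4,8.5],[0,0,0,-10.4,8.5]]' 40; python3 -m creep '[[0,0,0,-10.4,8.5],[0,5.5,-5,0,8.5],[0,5.5,-5,0,8.5],[0,5.5,-5,0,8.5],[0,5.5,-5,0,8.5]]'
python3 -m creep '[[0,2,-5,0,6],[0,2,-5,0,6],[0,0,-5,0,6],[0,0,-5,0,6],[0,0,0,0,6]]'
cat > st.py <<'E'
from h import *
np.set_printoptions(precision=4,suppress=True)
o=ctrl.observe();M=R.from_rotvec(o['ee_rot']).as_matrix()
print(o['t'],o['eef_pos'],o['ft_force'],round(o['opening'],3));print(M)
def go(P): print('rows cm to',P,(M.T@(np.array(P)-o['eef_pos']))*100)
E
python3 - <<'E'
from st import *
go([.5757,-.121,.30])
E
```

```text
t: 0.72
eef_pos: [0.3, -0.6045, 0.3052]
ee_rot: [1.353, 1.11, -1.353]
ft_force: [-1.0, -0.1, -0.1]
opening: 0.996
t: 1.35
eef_pos: [0.4897, -0.4388, 0.3051]
ee_rot: [1.225, 1.2, -1.225]
ft_force: [0.5, -1.0, -0.1]
opening: 0.996
t: 1.98
eef_pos: [0.5333, -0.237, 0.3056]
ee_rot: [1.221, 1.202, -1.22]
ft_force: [0.6, -0.5, 1.0]
opening: 0.705
1.975 [ 0.5333 -0.237   0.3056] [ 0.6364 -0.5289  0.9549] 0.705
[[ 0.0002  0.9999 -0.0154]
 [ 0.0009 -0.0154 -0.9999]
 [-1.      0.0002 -0.0009]]
rows cm to [0.5757, -0.121, 0.3] [  0.5667   4.0577 -11.6587]
```

```bash
python3 -m creep '[[0,2,-5.8,0,6],[0,2,-5.8,0,6],[0,0,0,0,6],[0,0,0,0,6]]'
python3 - <<'E'
from st import *
import pickle
w=snap('wrist','w1'); pickle.dump(w,open('w1.pkl','wb'))
print(ray(w,256,192)); print(proj(w,[[.5757,-.121,.226],[.5763,-.093,.14],[.5729,-.2114,.123]]))
E
```

```text
t: 2.48
eef_pos: [0.5751, -0.1269, 0.305]
ee_rot: [1.224, 1.199, -1.226]
ft_force: [-0.6, -0.2, 0.8]
opening: 0.702
2.475 [ 0.5751 -0.1269  0.305 ] [-0.552  -0.1586  0.834 ] 0.702
[[-0.0007  0.9998 -0.0214]
 [-0.0003 -0.0214 -0.9998]
 [-1.     -0.0006  0.0003]]
(array([ 0.5766, -0.0526,  0.4345]), array([ 0.0103, -0.2846, -0.9586]))
[[252.1666 200.082 ]
 [252.003  149.0021]
 [251.1594 243.9735]]
```

View pics/w1.png

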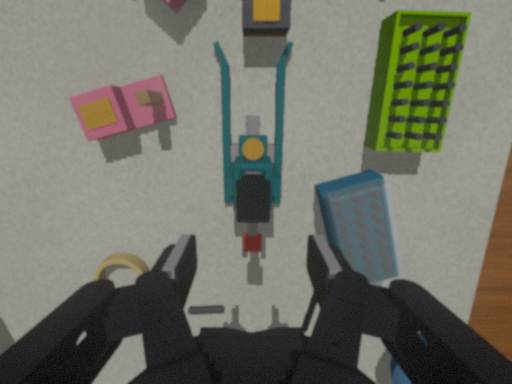

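Wrist view: cap centre ≈ (253,199), brass head (253,149), red pad (252,243). All match the projections within 1 px. Now the lift, from the cap's and arm's edges.

```bash
python3 - <<'E'
from h import *
import pickle
a,b=pickle.load(open('s1.pkl','rb'));w=pickle.load(open('w1.pkl','rb'))
O=np.array([.5757,-.121,0]);ex=np.array([-.022,-.9998,0]);ey=np.array([.9998,-.022,0]);ez=np.array([0,0,1])
P=lambda x,y,z:O+(ex*x+ey*y+ez*z)/1000
m=cv2.inRange(cv2.cvtColor(w['frame'],cv2.COLOR_BGR2HSV)[165:235,230:280],(0,0,0),(179,255,40))
n,l,st,c=cv2.connectedComponentsWithStats(m);print('w black',st[1:]+np.array([230,165,0,0,0]))
for L in(0,5,10,15,20,30):
    cap=[P(x,y,194+L+z) for x in(-17,17) for y in(-13,13) for z in(14,20)]
    q=proj(a,cap);v=proj(w,cap);t=proj(a,[P(-60,9,28+L),P(-60,-9,28+L)])
    print(L,'sceneTop',q[:,1].min().round(1),'left',q[:,0].min().round(1),'right',q[:,0].max().round(1),'wr',v.min(0).round(1),v.max(0).round(1),'tip crop',((t-[154.5,184.5])*4.8).round().tolist())
E
```

```text
w black [[248 176   1   3   3]
 [250 176   1   1   1]
 [251 176   2   5   5]
 [254 176  12  11  36]
 [261 176   2   2   2]
 [244 177   3   2   3]
 [262 180   1   1   1]
 [241 182   1   1   1]
 [243 182   1   1   1]
 [246 181   4   3   6]
 [254 181   1   1   1]
 [266 182   1   2   2]
 [239 183   1   1   1]
 [245 184   3   2   3]
 [250 183   1   1   1]
 [249 184   4   3   6]
 [268 184   1   1   1]
 [243 185   1   1   1]
 [247 187   1   1   1]
 [248 188   7   5  11]
 [255 188   1   1   1]
 [257 187   3   1   3]
 [263 188   1   1   1]
 [266 187   3   7  10]
 [242 189   1   1   1]
 [248 189  18  11  50]
 [265 190   1   2   2]
 [238 192   1   1   1]
 [242 191   3   3   4]
 [247 194   1   1   1]
 [249 194   1   1   1]
 [260 193   1   1   1]
 [239 196   1   1   1]
 [242 196   1   1   1]
 [245 195   2   4   5]
 [240 198   1   1   1]
 [266 197   1   1   1]
 [241 200   1   1   1]
 [243 199   2   2   2]
 [248 199   6   7  15]
 [255 200   3   3   5]
 [262 199   4   4   8]
 [266 199   1   1   1]
 [246 201   1   2   2]
 [256 201   5   4   9]
 [267 201   1   3   3]
 [242 203   1   1   1]
 [247 204  
[... 659 characters left out ...]
57 219   1   1   1]]
0 sceneTop 201.7 left 192.2 right 211.8 wr [236.  173.7] [268.3 214.9] tip crop [[376.0, 262.0], [362.0, 235.0]]
5 sceneTop 200.5 left 191.9 right 211.5 wr [235.7 175.1] [268.7 217.1] tip crop [[375.0, 258.0], [362.0, 231.0]]
10 sceneTop 199.3 left 191.6 right 211.3 wr [235.3 176.5] [269.1 219.4] tip crop [[375.0, 254.0], [361.0, 227.0]]
15 sceneTop 198.1 left 191.2 right 211.1 wr [235. 178.] [269.5 221.8] tip crop [[374.0, 250.0], [361.0, 223.0]]
20 sceneTop 196.8 left 190.9 right 210.9 wr [234.6 179.6] [269.9 224.3] tip crop [[374.0, 246.0], [360.0, 219.0]]
30 sceneTop 194.3 left 190.2 right 210.4 wr [233.8 182.9] [270.8 229.6] tip crop [[373.0, 237.0], [359.0, 210.0]]
```

Lift ≈ 14 mm, so the grip point is at z ≈ 0.208. I descend around the block.

```bash
python3 -m creep '[[4,0.05,-0.6,0,6],[4,0,0,0,6],[2.2,0,0,0,6],[0,0,0,0,4],[0,0,0,0,1]]' 60; python3 -m creep '[[0,0,0,0,1],[0,0,0,0,1],[0,0,0,0,1],[0,0,0,0,1]]'; python3 - <<'E'
from st import *
go([.5757,-.121,.202])
E
```

```text
t: 3.15
eef_pos: [0.5762, -0.121, 0.2044]
ee_rot: [1.226, 1.198, -1.225]
ft_force: [2.3, -2.3, 0.2]
opening: 0.286
t: 3.65
eef_pos: [0.5763, -0.1209, 0.2043]
ee_rot: [1.225, 1.197, -1.225]
ft_force: [0.4, -5.6, 4.2]
opening: 0.266
3.65 [ 0.5763 -0.1209  0.2043] [ 0.3516 -5.5656  4.1619] 0.266
[[ 0.0015  0.9998 -0.0217]
 [-0.001  -0.0217 -0.9998]
 [-1.      0.0015  0.001 ]]
rows cm to [0.5757, -0.121, 0.202] [ 0.2252 -0.0578  0.0067]
```

```bash
python3 -m creep '[[0,0,0,0,0.5],[0,0,0,0,0.5],[0,0,0,0,0.5]]'; python3 - <<'E'
from h import *
w=snap('wrist');a=snap('scene')
A=cv2.resize(a['frame'][175:245,160:260],None,fx=4.4,fy=4.4,interpolation=cv2.INTER_CUBIC)
W=cv2.resize(w['frame'][120:330,150:350],(352,308))
I=np.zeros((308,792,3),np.uint8);I[:308,:440]=A[:308];I[:,440:]=W;cv2.imwrite('pics/g1.png',I)
E
```

```text
t: 4.03
eef_pos: [0.5763, -0.1209, 0.2043]
ee_rot: [1.225, 1.197, -1.224]
ft_force: [0.7, -6.0, 4.2]
opening: 0.266
```

View pics/g1.png

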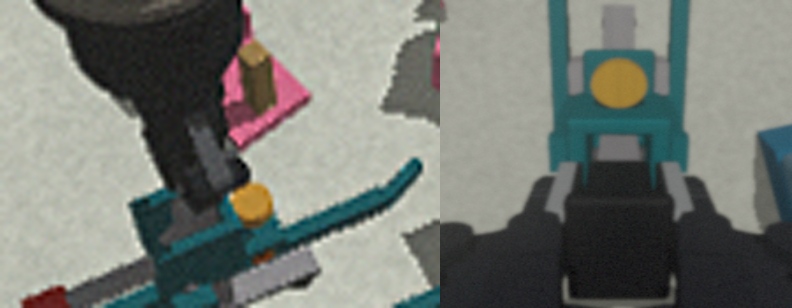

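Pads flank the cap and block. I lift in small rows, watching the force.

```bash
for i in 1 2; do python3 -m creep '[[-0.3,0,0,0,0.5],[-0.3,0,0,0,0.5],[-0.3,0,0,0,0.5],[-0.3,0,0,0,0.5],[0,0,0,0,0.5]]' 80; done
```

```text
t: 4.75
eef_pos: [0.5762, -0.1209, 0.2156]
ee_rot: [1.225, 1.198, -1.225]
ft_force: [3.9, -6.0, -4.8]
opening: 0.26
t: 5.38
eef_pos: [0.5762, -0.1209, 0.2275]
ee_rot: [1.225, 1.198, -1.225]
ft_force: [5.0, -6.4, -6.4]
opening: 0.257
```

```bash
python3 - <<'E'
from h import *
a=snap('scene')
O=np.array([.5757,-.121,0]);ex=np.array([-.022,-.9998,0]);ey=np.array([.9998,-.022,0]);ez=np.array([0,0,1])
P=lambda x,y,z:O+(ex*x+ey*y+ez*z)/1000
cv2.imwrite('pics/l1.png',cv2.resize(a['frame'][205:265,190:255],None,fx=9,fy=9,interpolation=cv2.INTER_CUBIC))
f=lambda p:((proj(a,p)-[189.5,204.5])*9).round().tolist()
for L in (15,30,40,50): print(L,'arm tip top near/far',f([P(-60,9,28+L),P(-60,-9,28+L)]))
for z in(76,80,84,88,92,110): print(z,'rubber near edge/axis',f([P(-28,8,z),P(-36,0,z)]))
E
```

```text
15 arm tip top near/far [[387.0, 288.0], [361.0, 238.0]]
30 arm tip top near/far [[385.0, 265.0], [358.0, 214.0]]
40 arm tip top near/far [[383.0, 249.0], [357.0, 198.0]]
50 arm tip top near/far [[381.0, 233.0], [355.0, 181.0]]
76 rubber near edge/axis [[275.0, 279.0], [290.0, 244.0]]
80 rubber near edge/axis [[274.0, 273.0], [289.0, 238.0]]
84 rubber near edge/axis [[273.0, 266.0], [288.0, 231.0]]
88 rubber near edge/axis [[272.0, 260.0], [287.0, 225.0]]
92 rubber near edge/axis [[271.0, 253.0], [286.0, 218.0]]
110 rubber near edge/axis [[266.0, 223.0], [281.0, 187.0]]
```

View pics/l1.png

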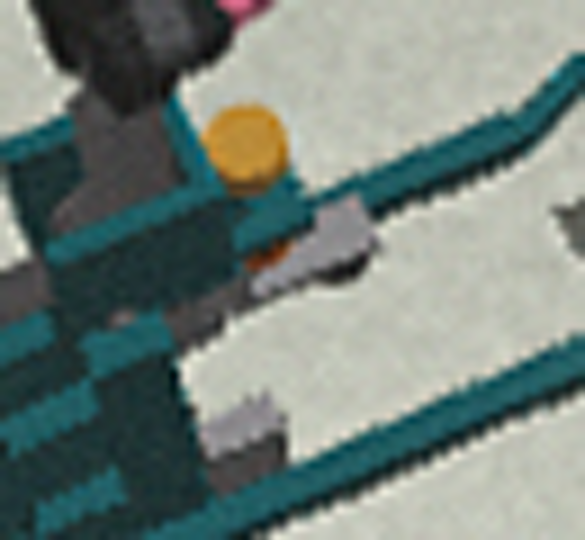

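The arm has risen to a lift of ≈ 41 mm (tip at (357,195)/(380,240) in the crop). The orange tip's edge is near row 268, so its underside is at z ≈ 82 and contact is expected ≈ 10–15 mm further up.

```bash
python3 -m creep '[[-0.2,0,0,0,0.5],[-0.2,0,0,0,0.5],[-0.1,0,0,0,0.5],[0,0,0,0,0.5]]'|grep -E "pos|force"; python3 -m creep '[[-0.1,0,0,0,0.5],[0,0,0,0,0.5]]'|grep -E "pos|force"; python3 -m creep '[[-0.1,0,0,0,0.5],[0,0,0,0,0.5]]'|grep -E "pos|force"
```

```text
eef_pos: [0.5762, -0.1209, 0.2325]
ft_force: [5.1, -5.9, -5.5]
eef_pos: [0.5762, -0.1209, 0.2335]
ft_force: [4.9, -6.6, -4.4]
eef_pos: [0.5762, -0.1209, 0.2346]
ft_force: [4.4, -6.3, -4.1]
```

```bash
python3 -m creep '[[-0.1,0,0,0,0.5],[0,0,0,0,0.5]]'|grep -E "pos|force"; python3 -m creep '[[-0.1,0,0,0,0.5],[0,0,0,0,0.5]]'|grep -E "pos|force"
```

```text
eef_pos: [0.5762, -0.1209, 0.2356]
ft_force: [4.0, -6.5, -4.1]
eef_pos: [0.5762, -0.1209, 0.2367]
ft_force: [4.1, -5.9, -5.1]
```

```bash
python3 -m creep '[[-0.1,0,0,0,0.5],[0,0,0,0,0.5]]'|grep -E "pos|force"; python3 -m creep '[[-0.1,0,0,0,0.5],[0,0,0,0,0.5]]'|grep -E "pos|force"
```

```text
eef_pos: [0.5762, -0.1209, 0.2375]
ft_force: [4.4, -6.5, -5.0]
eef_pos: [0.5761, -0.1209, 0.2382]
ft_force: [6.4, -6.4, -10.4]
```

```bash
python3 -m creep '[[-0.05,0,0,0,0.5],[0,0,0,0,0.5]]'|grep -E "pos|force"; 
```

```text
eef_pos: [0.5761, -0.1209, 0.2384]
ft_force: [8.0, -6.3, -13.2]
```

```bash
python3 - <<'E'
from h import *
a=snap('scene')
cv2.imwrite('pics/l2.png',cv2.resize(a['frame'][205:265,190:255],None,fx=9,fy=9,interpolation=cv2.INTER_CUBIC))
E
```

```text
(no output)
```

View pics/l2.png

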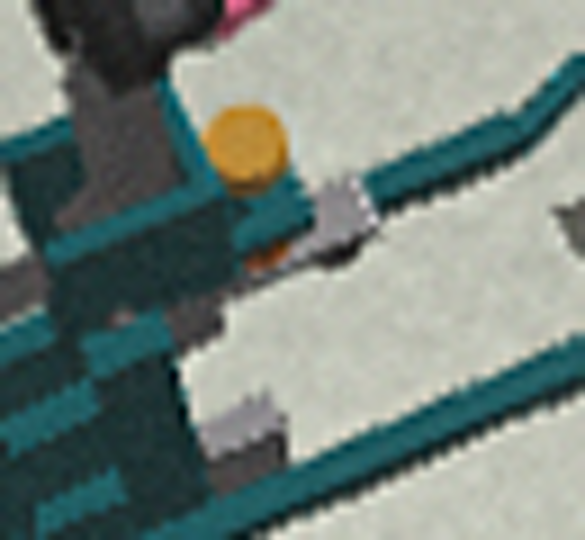

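```bash
python3 -m creep '[[-0.05,0,0,0,0.5],[0,0,0,0,0.5]]'|grep -E "pos|force"; 
```

```text
eef_pos: [0.5761, -0.1209, 0.2386]
ft_force: [10.2, -7.5, -17.7]
```

The force has passed what a tooth can take (weight + 9 = 13.5 N), so the arm is against the rubber at about 13 N (≈ 0.6 mm). I ease off and release onto the tooth.

```bash
python3 -m creep '[[0.2,0,0,0,0.5],[0.2,0,0,0,0.5],[0.1,0,0,0,1],[0,0,0,0,3],[0,0,0,0,5]]'; python3 -m creep '[[0,0,0,0,6],[0,0,0,0,6],[-3,0,0,0,6],[-5,0,0,0,6],[0,0,0,0,6]]'; python3 - <<'E'
from st import *
a=snap('scene'); import pickle
w=snap('wrist');pickle.dump((a,w),open('s2.pkl','wb'))
cv2.imwrite('pics/l3.png',cv2.resize(a['frame'][190:265,185:260],None,fx=8,fy=8,interpolation=cv2.INTER_CUBIC))
go([.598,.147,.31])
E
```

```text
t: 8.6
eef_pos: [0.5759, -0.1197, 0.2346]
ee_rot: [1.225, 1.2, -1.224]
ft_force: [-0.6, 0.9, -0.1]
opening: 0.554
t: 9.22
eef_pos: [0.5774, -0.12, 0.3181]
ee_rot: [1.227, 1.194, -1.221]
ft_force: [-0.3, 0.6, -1.1]
opening: 0.704
9.225 [ 0.5774 -0.12    0.3181] [-0.286   0.5652 -1.1299] 0.704
[[ 0.0058  0.9998 -0.021 ]
 [-0.001  -0.021  -0.9998]
 [-1.      0.0058  0.0009]]
rows cm to [0.598, 0.147, 0.31] [  0.7973   1.4993 -26.7413]
```

View pics/l3.png

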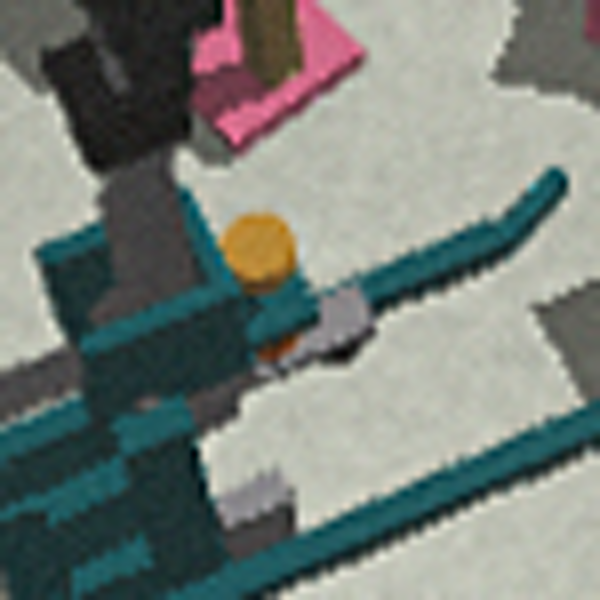

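Nine pictures viewed so far. The rail is held up on a tooth, with its arm just under the orange tip. Next, over the carriage.

```bash
python3 -m creep '[[0,0.3,-5.3,0,6],[0,0.3,-5.3,0,6],[0,0.3,-5.4,0,6],[0,0.3,-5.4,0,6],[0,0.3,-5.4,0,6]]'; python3 -m creep '[[3,0,0,0,5],[3,0,0,0,5],[3,0,0,0,5],[3,0,0,0,5],[0,0,0,0,5]]';  python3 - <<'E'
from st import *
w=snap('wrist','w2');a=snap('scene');b=snap('top')
print('pred',proj(w,[[.598,.147,.072],[.597,.072,.044]]))
h=cv2.cvtColor(w['frame'],cv2.COLOR_BGR2HSV)
for nm,lo,hi in(('tag',(14,150,80),(24,255,255)),('wood',(7,110,50),(13,255,255)),('post',(14,60,40),(26,149,255))):
    n,l,st,c=cv2.connectedComponentsWithStats(cv2.inRange(h,lo,hi))
    for i in range(1,n):
        if st[i,4]>60: print(nm,st[i],c[i])
    if nm=='tag':
        k,_=cv2.findContours(cv2.inRange(h,lo,hi),cv2.RETR_EXTERNAL,cv2.CHAIN_APPROX_NONE);k=max(k,key=cv2.contourArea)
        q=cv2.boxPoints(cv2.minAreaRect(k));print('corners',[onz(w,*p,.044)[:2].round(4).tolist() for p in q],onz(w,*q.mean(0),.044))
E
```

```text
t: 9.95
eef_pos: [0.5959, 0.149, 0.313]
ee_rot: [1.224, 1.2, -1.226]
ft_force: [1.4, -0.5, -0.1]
opening: 0.7
t: 10.58
eef_pos: [0.5947, 0.147, 0.1914]
ee_rot: [1.221, 1.202, -1.229]
ft_force: [-0.8, 1.0, -0.5]
opening: 0.583
10.575 [0.5947 0.147  0.1914] [-0.7751  0.9886 -0.468 ] 0.583
[[-0.0053  0.9998 -0.0206]
 [-0.001  -0.0206 -0.9998]
 [-1.     -0.0053  0.0012]]
pred [[255.6412 192.3631]
 [255.5574 250.4882]]
tag [ 466  124   46   44 1380] [489.279  145.5123]
tag [232 179  18  35 264] [240.3333 199.2652]
tag [263 183  17  31 283] [271.159  199.5124]
tag [ 117  194   49   44 1071] [140.9552 215.7852]
tag [ 241  232   30   36 1013] [255.5735 249.3583]
corners [[0.7979, 0.1882], [0.8425, 0.203], [0.8583, 0.1758], [0.8127, 0.16]] [0.828 0.182 0.044]
wood [230 172  17  21 103] [239.2136 182.4757]
wood [253 201  13  14  72] [258.8194 207.1806]
wood [231 205  23  10  80] [242.625 210.925]
post [ 300    0   65   96 2814] [334.6002  44.3468]
post [ 52 156  52  31 881] [ 76.3916 170.3802]
post [392 159  49  30 865] [416.9121 172.6486]
post [ 229  162   54   55 1051] [254.9115 181.3501]
post [240 230  32  40 221] [254.9321 250.0452]
post [122 338  15  19  73] [128.5068 349.5753]
```

View pics/w2.png

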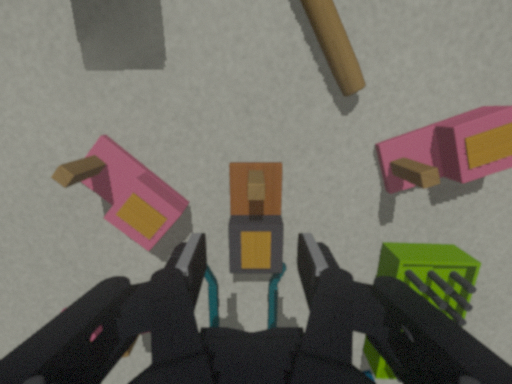

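Wrist view: wooden carriage with block and tag at (256,249) and post at (256,190), square to the tool, with the channel mouth below. The tag is within 1 px of the prediction. I descend and grasp the post.

```bash
python3 -m creep '[[4,0.25,0,0,5],[4,0,0,0,5],[4,0,0,0,5],[2.3,0,0,0,5],[0,0,0,0,3]]' 40; python3 -m creep '[[0,0,0,0,1],[0,0,0,0,1],[0,0,0,0,1],[0,0,0,0,1]]'; python3 - <<'E'
from st import *
E
```

```text
t: 11.35
eef_pos: [0.5987, 0.1474, 0.051]
ee_rot: [1.224, 1.2, -1.226]
ft_force: [-0.7, 0.7, 0.5]
opening: 0.387
t: 11.85
eef_pos: [0.5998, 0.1479, 0.053]
ee_rot: [1.226, 1.198, -1.223]
ft_force: [-1.8, 0.5, 8.7]
opening: 0.179
11.85 [0.5998 0.1479 0.053 ] [-1.8367  0.5335  8.7355] 0.179
[[ 0.0023  0.9998 -0.0211]
 [ 0.0007 -0.0211 -0.9998]
 [-1.      0.0023 -0.0008]]
```

```bash
python3 -m creep '[[-0.3,0,0,0,1],[0,-0.4,0,0,1],[0,-0.6,0,0,1],[0,-0.6,0,0,1],[0,0,0,0,1]]'; python3 - <<'E'
from st import *
w=snap('wrist','w3')
h=cv2.cvtColor(w['frame'],cv2.COLOR_BGR2HSV)
m=cv2.inRange(h,(85,110,25),(102,255,255))
for v in range(225,380,12):
    u=np.flatnonzero(m[v])
    if len(u): 
        g=np.split(u,np.flatnonzero(np.diff(u)>3)+1)
        print('teal',v,[(int(x[0]),int(x[-1]),onz(w,(x[0]+x[-1])/2,v,.014)[:2].round(4).tolist()) for x in g if len(x)>2])
t=cv2.inRange(h,(14,150,80),(24,255,255));n,l,st,c=cv2.connectedComponentsWithStats(t)
for i in range(1,n):
    if st[i,4]>200: print('tag',st[i],c[i],onz(w,*c[i],.044))
E
```

```text
t: 12.48
eef_pos: [0.5823, 0.1479, 0.0543]
ee_rot: [1.224, 1.2, -1.225]
ft_force: [0.5, -0.1, -6.2]
opening: 0.177
12.475 [0.5823 0.1479 0.0543] [ 0.4766 -0.1427 -6.2364] 0.177
[[-0.0005  0.9998 -0.0206]
 [-0.0002 -0.0206 -0.9998]
 [-1.     -0.0005  0.0002]]
tag [ 208  202   88   41 1141] [254.3225 218.823 ] [0.5842 0.1657 0.044 ]
tag [  28  264   81   62 2609] [ 65.4538 295.9586] [0.4729 0.1195 0.044 ]
```

```bash
python3 -m creep '[[0.2,0,0,0,1],[0,0,0,0,1]]'; cat > car.py <<'E'
from st import *
def run():
    O=np.array([.5757,-.121]);ex=np.array([-.022,-.9998]);ey=np.array([.9998,-.022])
    for nm in('scene','top'):
        s=snap(nm);h=cv2.cvtColor(s['frame'],cv2.COLOR_BGR2HSV)
        n,l,st,c=cv2.connectedComponentsWithStats(cv2.inRange(h,(14,150,70),(24,255,255)))
        for i in range(1,n):
            if st[i,4]>12:
                p=onz(s,*c[i],.044)[:2]-O; X,Y=p@ex*1e3,p@ey*1e3
                if -260<X<0 and abs(Y)<40: print(nm,'tag stand XY',round(X,1),round(Y,1),st[i][2:])
    p=o['eef_pos'][:2]-O;print('tcp stand XY',p@ex*1e3,p@ey*1e3)
run()
E
python3 car.py
```

```text
t: 12.78
eef_pos: [0.5833, 0.148, 0.053]
ee_rot: [1.225, 1.199, -1.224]
ft_force: [-4.8, -1.5, 8.7]
opening: 0.181
12.775 [0.5833 0.148  0.053 ] [-4.7622 -1.496   8.7264] 0.181
[[ 0.0007  0.9998 -0.0211]
 [-0.     -0.0211 -0.9998]
 [-1.      0.0007  0.    ]]
scene tag stand XY -192.9 1.9 [ 19  14 147]
top tag stand XY -19.4 17.9 [ 4  4 13]
tcp stand XY -269.0983137978885 1.6882632710718766
```

```bash
python3 -m creep '[[-0.1,-0.12,0,0,1],[0,0,0.6,0,1],[0,0,0.8,0,1],[0,0,0.8,0,1],[0,0,0,0,1]]'; python3 car.py
```

```text
t: 13.5
eef_pos: [0.5813, 0.1245, 0.0532]
ee_rot: [1.225, 1.198, -1.226]
ft_force: [0.3, -1.1, -4.4]
opening: 0.178
13.5 [0.5813 0.1245 0.0532] [ 0.306  -1.0688 -4.3821] 0.178
[[-0.0003  0.9997 -0.0225]
 [-0.0006 -0.0225 -0.9997]
 [-1.     -0.0002  0.0006]]
scene tag stand XY -169.4 0.6 [ 19  14 151]
top tag stand XY -20.4 17.9 [ 4  4 13]
tcp stand XY -245.55653967681457 0.21053801409672782
```

```bash
python3 -m creep '[[0,0,0.6,0,1],[0,0,0.8,0,1],[0,0,0.8,0,1],[0,0,0.8,0,1],[0,0,0,0,1]]';  python3 -m creep '[[0,0,0.8,0,1],[0,0,0.8,0,1],[0,0,0.8,0,1],[0,0,0.8,0,1],[0,0,0,0,1]]'; python3 car.py
```

```text
t: 14.22
eef_pos: [0.5806, 0.0947, 0.0533]
ee_rot: [1.225, 1.198, -1.226]
ft_force: [-0.4, 0.3, -5.1]
opening: 0.179
t: 14.85
eef_pos: [0.58, 0.0628, 0.0533]
ee_rot: [1.225, 1.198, -1.226]
ft_force: [-0.3, -0.7, -5.5]
opening: 0.181
14.85 [0.58   0.0628 0.0533] [-0.2974 -0.6644 -5.4836] 0.181
[[-0.0002  0.9998 -0.0222]
 [-0.0004 -0.0222 -0.9998]
 [-1.     -0.0001  0.0004]]
scene tag stand XY -107.1 0.1 [ 19  16 155]
tcp stand XY -183.83380568857368 0.22676617550437037
```

```bash
python3 -m creep '[[0,0,0.8,0,1],[0,0,0.8,0,1],[0,0,0.8,0,1],[0,0,0.8,0,1],[0,0,0,0,1]]';  python3 -m creep '[[0,0,0.8,0,1],[0,0,0.6,0,1],[0,0,0.4,0,1],[0.05,0,0.2,0,1],[0,0,0,0,1]]'; python3 car.py
```

```text
t: 15.58
eef_pos: [0.5793, 0.0307, 0.0533]
ee_rot: [1.225, 1.198, -1.226]
ft_force: [-0.0, 0.3, -3.7]
opening: 0.178
t: 16.2
eef_pos: [0.579, 0.0118, 0.053]
ee_rot: [1.225, 1.199, -1.224]
ft_force: [-0.3, -0.1, -0.2]
opening: 0.183
16.2 [0.579  0.0118 0.053 ] [-0.2572 -0.1435 -0.2455] 0.183
[[ 0.0003  0.9998 -0.021 ]
 [-0.     -0.021  -0.9998]
 [-1.      0.0003  0.    ]]
scene tag stand XY -58.8 4.7 [ 17  16 117]
tcp stand XY -132.877925211776 0.4163099604921538
```

```bash
python3 -m creep '[[0,0,0.2,0,1],[0,0,0.2,0,1],[0,0,0.2,0,1],[0,0,0,0,1]]'|grep -E "pos|force";  python3 -m creep '[[0,0,0.1,0,1],[0,0,0,0,1]]'|grep -E "pos|force"; python3 -m creep '[[0,0,0.1,0,1],[0,0,0,0,1]]'|grep -E "pos|force"
```

```text
eef_pos: [0.579, 0.0058, 0.053]
ft_force: [0.5, 3.7, 3.9]
eef_pos: [0.5789, 0.0051, 0.053]
ft_force: [0.2, 4.5, 4.1]
eef_pos: [0.5789, 0.0041, 0.053]
ft_force: [-0.4, 4.6, 5.6]
```

```bash
python3 -m creep '[[0,0,0.1,0,1],[0,0,0,0,1]]'|grep -E "pos|force"; python3 -m creep '[[0,0,0.1,0,1],[0,0,0,0,1]]'|grep -E "pos|force"
```

```text
eef_pos: [0.5789, 0.0031, 0.053]
ft_force: [0.7, 4.6, 5.9]
eef_pos: [0.5788, 0.0027, 0.053]
ft_force: [-0.5, 8.5, 4.5]
```

```bash
python3 -m creep '[[0,0,0.1,0,1],[0,0,0,0,1]]'|grep -E "pos|force"
```

```text
eef_pos: [0.5787, 0.0027, 0.053]
ft_force: [-1.4, 12.1, 6.3]
```

Contact: motion stops at stand X ≈ -126, with ~8 N over sliding friction. I release, then nudge the post's back with shut fingers so that the carriage squares itself on both posts.

```bash
python3 -m creep '[[0,0,-0.1,0,2],[0,0,0,0,4],[0,0,0,0,5],[-3,0,0,0,5],[-3,0,0,0,5]]' 40|grep -E "pos|force"; python3 -m creep '[[0,0,-2,0,2],[0,0,-2,0,0],[0,0,0,0,0],[0,0,0,0,0],[2,0,0,0,0]]'|grep -E "pos|force|open"; python3 -m creep '[[2.5,0,0,0,0],[0,0,0.6,0,0],[0,0,0.4,0,0],[0,0,0.2,0,0],[0,0,0,0,0]]'|grep -E "pos|force|open"
```

```text
eef_pos: [0.5783, 0.0016, 0.1133]
ft_force: [0.9, -1.1, -0.2]
eef_pos: [0.5802, 0.0415, 0.0929]
ft_force: [-0.3, -0.5, -0.5]
opening: -0.0
eef_pos: [0.5796, 0.0296, 0.0685]
ft_force: [0.6, -0.2, -0.6]
opening: 0.001
```

```bash
python3 -m creep '[[0,0,0.2,0,0],[0,0,0.2,0,0],[0,0,0,0,0]]'|grep -E "pos|force"; python3 -m creep '[[0,0,0.2,0,0],[0,0,0,0,0]]'|grep -E "pos|force"; python3 -m creep '[[0,0,0.1,0,0],[0,0,0,0,0]]'|grep -E "pos|force"
```

```text
eef_pos: [0.5792, 0.0257, 0.0679]
ft_force: [0.4, 0.3, 0.1]
eef_pos: [0.5791, 0.0237, 0.0678]
ft_force: [0.4, 0.1, 0.2]
eef_pos: [0.5791, 0.0228, 0.0678]
ft_force: [0.5, -0.4, 0.4]
```

```bash
python3 -m creep '[[0,0,0.1,0,0],[0,0,0,0,0]]'|grep -E "pos|force"; python3 -m creep '[[0,0,0.1,0,0],[0,0,0,0,0]]'|grep -E "pos|force"
```

```text
eef_pos: [0.5791, 0.0218, 0.0678]
ft_force: [-0.0, -0.3, -0.3]
eef_pos: [0.5791, 0.021, 0.0678]
ft_force: [-0.4, 1.2, -0.1]
```

```bash
python3 -m creep '[[0,0,0.1,0,0],[0,0,0,0,0]]'|grep -E "pos|force"; python3 -m creep '[[0,0,0.1,0,0],[0,0,0,0,0]]'|grep -E "pos|force"
```

```text
eef_pos: [0.579, 0.0209, 0.0679]
ft_force: [-0.1, 5.6, -0.1]
eef_pos: [0.5791, 0.0208, 0.068]
ft_force: [-1.2, 10.4, 1.4]
```

```bash
python3 -m creep '[[0,0,0.05,0,0],[0,0,0,0,0]]'|grep -E "pos|force"
```

```text
eef_pos: [0.5791, 0.0208, 0.0681]
ft_force: [-1.5, 11.7, 1.5]
```

The carriage doesn't move under ~11 N, and the post's back is where "home" predicts it (X ≈ -142 with half a finger, the value calculated). Now up and over to the red pad.

```bash
python3 -m creep '[[0,0,-1,0,0],[-6.2,0,0,0,0],[-6.2,0,0,0,0],[-6.2,0,0,0,0],[-6.2,0,0,0,0]]'|grep -E "pos|force"; python3 -m creep '[[0,0,5,0,0],[0,0,5,0,0],[0,0,5,0,0],[0,0,5,0,0],[0,0,4.2,0,0]]'|grep -E "pos|force";python3 -m creep '[[0,0,0,0,0],[5,0,0,0,0],[5,0,0,0,0],[0,0,0,0,0]]'|grep -E "pos|force"; python3 - <<'E'
from st import *
go([.5730,-.2114,.145])
s=snap('scene');h=cv2.cvtColor(s['frame'],cv2.COLOR_BGR2HSV)
n,l,st,c=cv2.connectedComponentsWithStats(cv2.inRange(h[185:285,150:330],(0,150,40),(4,255,200)))
print(st,c+[150,185],onz(s,170.5,245.2,.12))
E
```

```text
eef_pos: [0.5788, 0.0284, 0.3181]
ft_force: [0.5, -1.1, 0.5]
eef_pos: [0.5737, -0.2157, 0.3158]
ft_force: [0.5, 0.8, 0.2]
eef_pos: [0.5724, -0.2122, 0.213]
ft_force: [-0.4, -0.2, 0.0]
23.8 [ 0.5724 -0.2122  0.213 ] [-0.4296 -0.1733  0.0451] 0.002
[[-0.0056  0.9998 -0.0198]
 [ 0.0022 -0.0198 -0.9998]
 [-1.     -0.0057 -0.002 ]]
rows cm to [0.573, -0.2114, 0.145] [ 6.798   0.0935 -0.0652]
[[    0     0   180   100 17925]
 [   15    55    12    11    75]] [[239.7883 234.4556]
 [170.5867 245.12  ]] [ 0.5748 -0.2112  0.12  ]
```

```bash
python3 -m creep '[[4,0.1,-0.1,0,0],[2.8,0,0,0,0],[0.4,0,0,0,0],[0.4,0,0,0,0],[0,0,0,0,0]]'|grep -E "pos|force"; python3 -m creep '[[0.5,0,0,0,0],[0.5,0,0,0,0],[0.4,0,0,0,0],[0.3,0,0,0,0],[0,0,0,0,0]]'|grep -E "pos|force"; python3 -m creep '[[0,0,0,0,0],[0,0,0,0,0],[0,0,0,0,0],[0,0,0,0,0],[0,0,0,0,0]]'|grep -E "pos|force"
```

```text
eef_pos: [0.5759, -0.2127, 0.1413]
ft_force: [0.1, -0.1, 0.6]
eef_pos: [0.5749, -0.2125, 0.1224]
ft_force: [-0.1, -0.4, 0.7]
eef_pos: [0.5752, -0.2126, 0.1228]
ft_force: [-0.2, 0.1, 0.6]
```

```bash
python3 -m creep '[[0.3,-0.15,0,0,0],[0,0,0,0,0]]'|grep -E "pos|force"; python3 -m creep '[[0.3,0,0,0,0],[0,0,0,0,0]]'|grep -E "pos|force"; python3 -m creep '[[0.2,0,0,0,0],[0,0,0,0,0]]'|grep -E "pos|force"; python3 - <<'E'
from st import *
a=snap('scene')
cv2.imwrite('pics/p1.png',cv2.resize(a['frame'][190:275,155:290],None,fx=5.8,fy=5.8,interpolation=cv2.INTER_CUBIC))
E
```

```text
eef_pos: [0.5736, -0.2126, 0.1196]
ft_force: [-0.3, 0.0, 1.5]
eef_pos: [0.5736, -0.2125, 0.1166]
ft_force: [0.4, 0.1, 1.5]
eef_pos: [0.5737, -0.2125, 0.1147]
ft_force: [0.3, 0.4, 1.4]
26.475 [ 0.5737 -0.2125  0.1147] [0.3311 0.3632 1.4276] 0.001
[[ 0.      0.9998 -0.0209]
 [ 0.0001 -0.0209 -0.9998]
 [-1.      0.     -0.0001]]
```

View pics/p1.png

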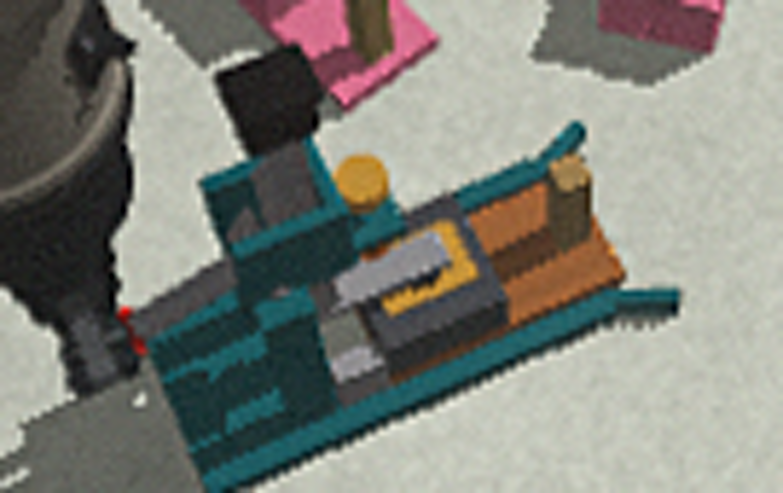

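The rail has come down and the arm's pad lies on the tag (crop ≈ (410,275)). The carriage sits home in the channel. I hold the pawl a little longer and check numerically that the rail has stopped.

```bash
cat > cap.py <<'E'
from h import *
import pickle
def cap(s):
    m=cv2.inRange(cv2.cvtColor(s['frame'],cv2.COLOR_BGR2HSV)[185:225,190:214],(0,0,0),(179,120,45))
    n,l,st,c=cv2.connectedComponentsWithStats(m);i=1+st[1:,4].argmax();return (st[i]+[190,185,0,0,0]).tolist(),(c[i]+[190,185]).round(2)
print('start',cap(pickle.load(open('s1.pkl','rb'))[0]),'now',cap(snap('scene')))
E
python3 cap.py; python3 -m creep '[[0,0,0,0,0],[0,0,0,0,0],[0,0,0,0,0],[0,0,0,0,0],[0,0,0,0,0]]'|grep -E "pos|force"; python3 cap.py;python3 -m creep '[[0,0,0,0,0],[0,0,0,0,0],[0,0,0,0,0],[0,0,0,0,0],[0,0,0,0,0]]'|grep -E "pos|force"; python3 cap.py
```

```text
start ([193, 199, 18, 19, 227], array([201.85, 208.18])) now ([193, 198, 18, 19, 228], array([201.44, 206.73]))
eef_pos: [0.5737, -0.2126, 0.1148]
ft_force: [0.4, 0.4, 1.6]
start ([193, 199, 18, 19, 227], array([201.85, 208.18])) now ([192, 198, 19, 19, 228], array([201.5 , 206.75]))
eef_pos: [0.5737, -0.2125, 0.1148]
ft_force: [-0.4, 0.4, 0.8]
start ([193, 199, 18, 19, 227], array([201.85, 208.18])) now ([192, 198, 19, 19, 228], array([201.5, 206.7]))
```

The rail is stationary at +6 mm from its start, between tooth seats (0 and +15), so it rests on the tag. I release the pawl and retreat.

```bash
python3 -m creep '[[-0.6,0,0,0,0],[-0.8,0,0,0,0],[-0.8,0,0,0,0],[-2,0,0,0,0],[-4,0,0,0,0]]'|grep -E "pos|force"; python3 -m creep '[[-5,0,0,0,0],[0,0,4,0,0],[0,0,4,0,0],[0,0,0,0,0],[0,0,0,0,0]]'; python3 cap.py; python3 - <<'E'
from h import *
O=np.array([.5757,-.121]);ex=np.array([-.022,-.9998]);ey=np.array([.9998,-.022])
for nm,zs in(('scene',0),('top',0)):
    s=snap(nm,'end_'+nm);h=cv2.cvtColor(s['frame'],cv2.COLOR_BGR2HSV)
    m=cv2.inRange(h,(7,110,50),(13,255,255));n,l,st,c=cv2.connectedComponentsWithStats(m)
    for i in range(1,n):
        if st[i,4]>60:
            p=onz(s,*c[i],.012)[:2]-O
            if abs(p@ey)<.05: print(nm,'wood base XY (expect X about -108)',(p@ex*1e3).round(1),(p@ey*1e3).round(1),st[i][2:])
import pickle
b0=pickle.load(open('s1.pkl','rb'))
for s0,n in zip(b0,('scene','top')):
    d=cv2.absdiff(s0['frame'],cv2.imread('pics/end_%s.png'%n)).max(2)
    k,l,st,c=cv2.connectedComponentsWithStats((cv2.medianBlur(d,3)>45).astype(np.uint8))
    print(n,[st[i].tolist() for i in range(1,k) if st[i,4]>15])
E
```

```text
eef_pos: [0.573, -0.2123, 0.1975]
ft_force: [0.4, -0.6, 1.2]
t: 29.18
eef_pos: [0.5721, -0.2919, 0.2476]
ee_rot: [1.225, 1.199, -1.224]
ft_force: [0.6, 0.2, -0.1]
opening: 0.0
start ([193, 199, 18, 19, 227], array([201.85, 208.18])) now ([192, 198, 19, 19, 225], array([201.44, 206.69]))
scene wood base XY (expect X about -108) -106.5 5.4 [ 27  25 301]
top wood base XY (expect X about -108) -104.0 -4.9 [ 17  18 210]
scene [[10, 0, 36, 47, 896], [100, 0, 19, 23, 96], [183, 7, 6, 4, 18], [174, 12, 8, 45, 143], [48, 16, 4, 19, 37], [195, 46, 4, 21, 59], [52, 60, 3, 14, 27], [0, 63, 93, 96, 4732], [132, 65, 10, 10, 43], [120, 99, 11, 4, 30], [140, 132, 11, 7, 20], [55, 145, 12, 7, 56], [68, 146, 7, 5, 23], [43, 149, 11, 5, 25], [0, 148, 127, 100, 4953], [0, 157, 15, 7, 48], [193, 199, 8, 5, 19], [215, 200, 97, 57, 2123], [165, 240, 11, 5, 26], [169, 247, 9, 6, 20], [123, 287, 5, 9, 26], [0, 310, 66, 55, 2148]]
top [[372, 106, 140, 237, 15248], [458, 140, 7, 14, 67], [216, 170, 46, 20, 833], [261, 176, 37, 20, 547], [489, 274, 23, 20, 340], [363, 333, 12, 8, 58], [491, 352, 21, 17, 249], [442, 370, 48, 14, 382], [255, 376, 6, 8, 26]]
```

```bash
python3 -c "
from cell import ctrl
print(ctrl.sign_off())"
```

```text
the job is handed in; nothing more can be done
None
```

I did the three steps in the order you asked and handed the job in at about 29 s of robot time.

- **Rail up:** I drew it up until the wrist force reached 17.7 N. Weight plus a tooth explains at most 13.5 N, so the arm was on the rubber stop, with about 13 N on it (about 0.6 mm of give). I then eased off and let the pawl take it.
- **Carriage home:** I gripped the post, slid the carriage into the channel and stopped at about 12 N. Then I nudged it from behind with shut fingers to square it against both posts. It did not move under about 11 N, and the contact position matched the calculated home position to within 1 mm.
- **Rail down:** I pressed the red pad about 22 mm down and held it while the rail sank. The rail came to rest about 6 mm above its start, between tooth seats, so the pad is on the tag. It stayed there after I let the pawl go.

**Last checks:** Comparing the first and last pictures, the changes lie around the rail, the carriage, the robot and its shadow. I saw nothing to suggest a bystander had moved, but I did not measure each one.

**Disagreements:**
- The absolute rail height read from the pictures was about 10 mm off. The start looked like 14 mm of lift but must have been about 24 mm if the pad now rests on the tag. I therefore relied on the felt contact and on height differences.
- The final colour-mask check of the carriage was coarse, because the post hides part of it. It gave X −104 to −106.5 mm where about −108 was expected, and Y of −5 and +5 mm from the two views, which does not confirm the ±3 mm in Y. The felt contact and the last close-up picture are the better evidence that it is home.

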